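# Sweep the spent pedal batteries into the tray

## Task

Clear the spent batteries off the pedal repair board: sweep the three block batteries that lie flat on it along the board and over its edge with the fingertips, so that all three end up lying in the open tray beside it. Do not pick any of them up, and leave the battery that stands upright, the steel slide, the knob and everything else on the counter standing where they are.

Things in the scene. Friction and masses are not known exactly. Their poses are not given: they have to be found in the camera images.
- board: fixed repair board, a wooden slab with a cork top, 280 (x) x 220 (y) x 40 mm high with level top and no rim; origin under its centre at table height. It is turned by up to 0.2 rad; its x axis points away from the robot, its y axis to the robot's left. All sides are open edges
- tray: fixed open grey plastic tray standing against either the left or the right edge of the board (it differs from start to start), 280 (x) x 120 (y) x 34 mm high, walls and floor about 4 to 5 mm, axes parallel to the board's; origin under its centre, 172 mm from the board's centre, so 2 mm lie between board and tray and its rim is 6 mm below the board's top. Parts pushed over that edge of the board drop into it
- case: fixed shut flat case of the same footprint and height as the tray, with a closed lid and a paper panel on it, against the board's other edge; nothing can go in. Origin under its centre
- flat0_mid (a point): centre of a spent block battery (48 x 26 x 17 mm high) that lies flat on the board, 8.5 mm above it. It starts in the lane 95 mm nearer the robot than the board's centre line, anywhere along the board's y within 50 mm of the middle, with nothing else standing in that lane. Axes turn with the battery: x along its length, y across
- flat0: the body of that same spent battery, steel-coloured, black end with two metal snap studs, 48 long (x) x 26 wide (y) x 17 mm high, about 45 g, slides easily; starts with its length within 0.35 rad of the board's x axis. Origin in the middle of the face it lies on at the start
- flat1_mid (a point): centre of a spent block battery (48 x 26 x 17 mm high) that lies flat on the board, 8.5 mm above it. It starts in the lane along the board's centre line, anywhere along the board's y within 50 mm of the middle, with nothing else standing in that lane. Axes turn with the battery: x along its length, y across
- flat1: the body of that same spent battery, steel-coloured, black end with two metal snap studs, 48 long (x) x 26 wide (y) x 17 mm high, about 45 g, slides easily; starts with its length within 0.35 rad of the board's x axis. Origin in the middle of the face it lies on at the start
- flat2_mid (a point): centre of a spent block battery (48 x 26 x 17 mm high) that lies flat on the board, 8.5 mm above it. It starts in the lane 95 mm beyond the board's centre line, anywhere along the board's y within 50 mm of the middle, with nothing else standing in that lane. Axes turn with the battery: x along its length, y across
- flat2: the body of that same spent battery, steel-coloured, black end with two metal snap studs, 48 long (x) x 26 wide (y) x 17 mm high, about 45 g, slides easily; starts with its length within 0.35 rad of the board's x axis. Origin in the middle of the face it lies on at the start
- upright: fresh block battery of the same kind standing upright, snap studs up, 48 mm high, footprint 26 x 17 mm with the 26 mm along the board's y to within 0.2 rad; stands on the board in one of the two strips between the lanes, 47.5 mm either side of the board's centre line. To be left alone; origin under its centre
- slide: plain steel guitar slide, a tube 22 mm in diameter standing 45 mm high; stands on the board in one of the two strips between the lanes, 47.5 mm either side of the board's centre line. To be left alone; origin under its centre
- knob: black round control knob 20 mm in diameter, 16 mm high; stands on the board in one of the two strips between the lanes, 47.5 mm either side of the board's centre line. To be left alone; origin under its centre
- pedal_a: bare aluminium effects pedal, 112 x 62 mm, 46 high over its knobs, on the table left of the board; a bystander, origin under its centre
- pedal_b: green effects pedal of the same size, on the table right of the board; a bystander, origin under its centre
- polish: amber polish bottle 48 mm in diameter, 130 high, on the table to the left; a bystander, origin under its centre
- jar: small pale lidded jar 60 mm in diameter, 70 high, on the table to the right; a bystander, origin under its centre

How it is judged:
At the end, for the whole second after the job is handed in: all three flat batteries at rest in the tray: centres inside its outline (136 mm either way in x, 56 mm in y), below its 34 mm rim, under 0.03 m/s; upright battery, slide, knob, pedals, bottle and jar within 15 mm of their starts, tilted under 0.2 rad (x of flat0_mid in the frame of tray between -0.136 and 0.136 m and y of flat0_mid in the frame of tray between -0.056 and 0.056 m and z of each of flat0_mid, flat1_mid, flat2_mid in the frame of tray below 0.034 m and linear speed of each of flat0, flat1, flat2 below 0.03 m/s and x of flat1_mid in the frame of tray between -0.136 and 0.136 m and y of flat1_mid in the frame of tray between -0.056 and 0.056 m and x of flat2_mid in the frame of tray between -0.136 and 0.136 m and y of flat2_mid in the frame of tray between -0.056 and 0.056 m and distance of each of upright, slide, knob, pedal_a, pedal_b, polish, jar from where it was at the start of the episode below 0.015 m and angle between each of upright, slide, knob, pedal_a, pedal_b, polish, jar's own z axis and vertical below 0.2 rad); the robot touches nothing.
It fails at once if a flat battery is lifted (its centre more than 72 mm above the table, 32 mm above the board) (height (world z) of any of flat0_mid, flat1_mid, flat2_mid above 0.072 m).
It fails at once if a bystander is pushed more than 15 mm or tipped by more than 0.2 rad (distance of any of upright, slide, knob, pedal_a, pedal_b, polish, jar from where it was at the start of the episode above 0.015 m or angle between any of upright, slide, knob, pedal_a, pedal_b, polish, jar's own z axis and vertical above 0.2 rad).
It also fails if it takes over 54 s, if anything falls off the work surface, if the arm or the gripper's body presses on something with over 40 N, if the wrist force passes 120 N, or if a joint passes its speed limit or range.

## Robot

A 6-joint arm with a two-finger parallel gripper is mounted at the origin on the work surface. World frame = base frame: x ahead of the robot, y to its left, z up, the work surface at z = 0. Lengths are in m, angles in rad, forces in N, time in s.
With the tool pointing down it reaches from about 0.35 to 0.775 m from the base axis. Payload 7.3 kg.
Tool frame: the origin (TCP) lies at the very end of the fingers, on their centre line; the grasp point (between the pads) lies 19 mm behind it; z points along the fingers, y is the direction in which the jaws open and shut (so a half turn about z gives the same grasp; the last joint's range is limited). The gripper opens to 92 mm and grips with 3 to 60 N. Pads are 19 mm wide; open, the fingers measure 130 mm over their backs; the gripper's body (75 mm by 190 mm) begins 47 mm behind the grasp point.
Start: joints at [0.983, 0.342, 1.524, -0, 1.275, -0.146], TCP at [0.224, 0.475, 0.227] pointing down, gripper open.
Joint ranges: [-2.53, 2.53], [-0.77, 2.02], [0.04, 2.7], [-1, 4.14], [0.28, 2.66], [-3.11, 3.11]. Speed limits (rad/s): [2.57, 2.57, 3.14, 3.14, 3.14, 3.14].

## Interface

Orientations are given as [roll, pitch, yaw] about the fixed x, y, z axes, in that order (R = Rz(yaw) Ry(pitch) Rx(roll)).
In Python, from cell import robot gives the robot as it stands.
- The arm moves only by the shell command python3 -m pendant 'ROWS' [OPENING] [FORCE]. ROWS is JSON, a list of rows, each a list of 2 entries, a list of its own where there are three numbers: the shift along the tool's x, y, z in mm, then the turn about the tool's z in degrees. In form: [[[x, y, z], turn], ...]. A call has 1 to 10 rows; each row is the pose to reach, as a shift and turn from the pose measured when the call began, along the tool's axes at that moment; what a row does not reach only later rows make up. A row lasts 1/12 s, in which the tool goes at most 41.7 mm and 7.16 degrees, less where a joint would pass 70% of its speed; a pose out of reach is approached as far as the arm can. A call with a gripper value outside its range is refused whole. OPENING is the opening, from 0 (shut) to 1 (fully open), set as the call begins (- or left out, the last holds). The fingers move at their own pace and stop on an object; FORCE is the grip in N (left out, the last holds). Time passes only in rows, so rows that repeat a pose let the fingers close. It gives the time, the measured TCP pose, the force and the opening at its end, in the units of the state.
- robot.observe(): the state, without advancing time (a new reading comes with each control period).
- robot.read_camera(name): name is "scene" or "side" or "wrist"; returns the picture (480x640x3 uint8, red, green, blue); there is no depth.
- robot.calibration(name): a dict with "vfov" (degrees; the focal length in pixels is half the picture's height over the tangent of half this angle, whatever the lens; pixels are square), "cx", "cy" (the principal point, pixels), "k1" (the pictures are not rectified: a ray, as slopes to the right and down, at radius r is drawn at 1 + k1 r^2 times it, then the intrinsics apply), "rvec" (rotation vector, rad) and "tvec" (3), from world to camera coordinates, as OpenCV has them. Camera axes: x right, y down, z forward; pixel columns grow to the right and rows downward; lengths in m; the calibration is good to about 2 mm. A picture is of the moment at which its call begins: read the wrist's pose just before it. calibration takes no time and is no camera call; for the wrist camera it gives the pose at the moment of the call.
- robot.hand_in(): hands the job in, once; it reports no verdict.
Trained networks look in the newest picture that a camera, given by its name, has taken for a name from the list of things; names that differ only in an ending like _2 or _b are one class to them, and where a whole thing is asked for, a point or a joint stands for the part that bears it (a point fixed in the world has none). Each returns a list of dicts, best first, with "p" (0 to 1); they miss things now and then, are a little off and sometimes report something else, mostly with a low value. They report only what shows in the picture. A call takes as long as a camera call.
- robot.find_in(camera, query): "xy" ([column, row] as shares, 0 to 1, of the picture: columns of its width, rows of its height, amid what is visible of it).
The state is a dict: "time": time; "qpos": joint angles; "qvel": joint speeds; "joint_efforts": joint torques, N m; "tool_pos": TCP position; "tool_rot": TCP orientation; "contact_force": force on the tool from outside, world axes, zero at the start; "torque": the same for the moment, N m; "opening": finger opening in m.
Only numpy, scipy, OpenCV 4.12 (cv2) and the standard library are available. Lean on these libraries where they do the work, as an engineer would, in place of code of your own. Each camera call takes 0.05 s, during which the arm holds its last target.

## Working session

There is one attempt and no reset: what is moved stays moved. The work goes in short steps, Python scripts to look and compute and a shell command to move; the robot and the scene stay as the last step left them, time stands still between calls to the robot, and variables do not carry over. Pictures are saved under pics/ and viewed, and the job is handed in when it is done.

```bash
ls; mkdir -p pics; cat > h.py <<'E'
import numpy as np, cv2
from cell import robot
def K(c):
    f=240/np.tan(np.radians(c["vfov"])/2); return f
def px2w(c,uv,z):
    f=K(c); d=np.array([(uv[0]-c["cx"])/f,(uv[1]-c["cy"])/f])
    u=d.copy()
    for _ in range(30): u=d/(1+c["k1"]*(u@u))
    R=cv2.Rodrigues(np.array(c["rvec"],float))[0]; t=np.array(c["tvec"],float)
    o=-R.T@t; r=R.T@np.array([u[0],u[1],1]); s=(z-o[2])/r[2]; return o+s*r
def w2px(c,p):
    R=cv2.Rodrigues(np.array(c["rvec"],float))[0]; q=R@np.array(p,float)+np.array(c["tvec"],float)
    u=q[:2]/q[2]; u=u*(1+c["k1"]*(u@u)); return u*K(c)+np.array([c["cx"],c["cy"]])
E
python3 - <<'E'
from h import *
print(robot.observe())
for n in ["scene","side","wrist"]:
    im=robot.read_camera(n); cv2.imwrite(f"pics/{n}0.png",im[:,:,::-1]); print(n,robot.calibration(n))
E
```

```text
pics
{'time': 0.0, 'qpos': array([ 9.82980141e-01,  3.42721106e-01,  1.52502348e+00,  6.43064928e-05,
        1.27537248e+00, -1.45980287e-01]), 'qvel': array([-1.74638622e-03, -1.23548875e-03, -9.96955301e-05, -5.02790099e-04,
       -1.89406443e-04, -2.72592332e-04]), 'joint_efforts': array([-1.83052503e-03, -4.31229794e+01, -2.44220513e+01,  7.15612387e-02,
        5.61025995e-02, -9.45713396e-05]), 'tool_pos': array([0.2242186 , 0.47426965, 0.22604354]), 'tool_rot': array([-3.14009341e+00, -2.82581592e-04,  2.69973777e+00]), 'contact_force': array([ 0.66287348,  0.5242981 , -0.66174024]), 'torque': array([-0.03877558,  0.05127631,  0.05418405]), 'opening': 0.09190796926555557}
scene {'vfov': 52.91971638054194, 'cx': 316.58477153820195, 'cy': 243.3790191744523, 'k1': -0.11145521335313859, 'rvec': array([ 1.93285339,  1.31337422, -0.63461873]), 'tvec': array([-0.18217146, -0.26189796,  1.49719541])}
side {'vfov': 57.615381445570286, 'cx': 324.11829598612735, 'cy': 243.25954315933922, 'k1': 0.033665475671492806, 'rvec': array([ 1.98414544, -0.8219677 ,  0.49523587]), 'tvec': array([-0.39298022,  0.22530438,  0.84267263])}
wrist {'vfov': 70.24176238987856, 'cx': 320.12093989074833, 'cy': 240.45447591176838, 'k1': -0.04943306339412002, 'rvec': array([-2.42162432, -1.53390611, -0.24327552]), 'tvec': array([-0.52429927, -0.03899901,  0.39058176])}
```

View pics/scene0.png

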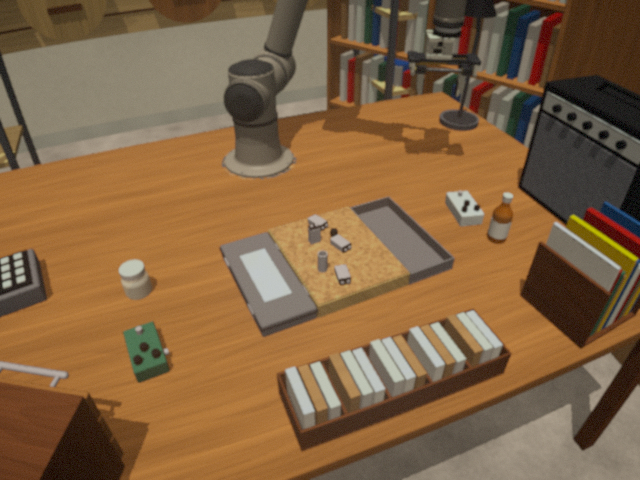

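View pics/side0.png

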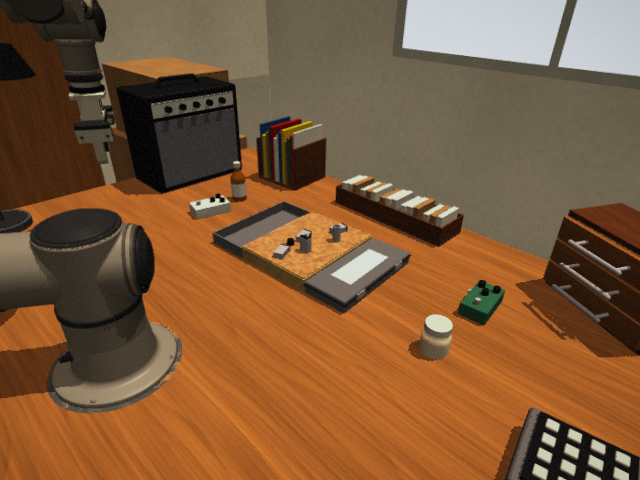

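View pics/wrist0.png

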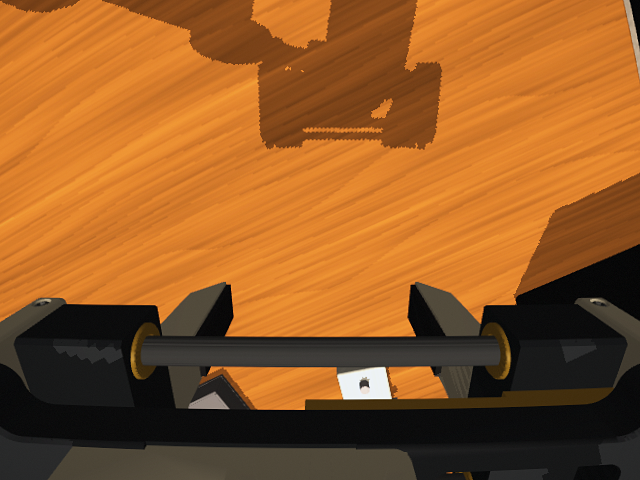

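```bash
python3 - <<'E'
from h import *
cs={n:robot.calibration(n) for n in["scene","side"]}
zz={"board":.04,"tray":.03,"case":.034,"flat0_mid":.0485,"upright":.064,"slide":.0625,"knob":.048,"polish":.065,"jar":.035}
for n in cs:
    for q in zz:
        for d in robot.find_in(n,q)[:4]:
            uv=np.array(d["xy"])*[640,480]; print(n,q,round(d["p"],2),uv.round(),px2w(cs[n],uv,zz[q]).round(4))
E
```

```text
scene board 0.94 [338. 263.] [0.5805 0.0196 0.04  ]
scene board 0.63 [343. 241.] [0.5141 0.0594 0.04  ]
scene tray 0.64 [405. 238.] [0.5475 0.2079 0.03  ]
scene case 0.83 [265. 287.] [ 0.5888 -0.1511  0.034 ]
scene flat0_mid 0.43 [319. 222.] [0.4369 0.0316 0.0485]
scene upright 0.79 [314. 234.] [ 0.4955 -0.003   0.064 ]
scene slide 0.63 [323. 260.] [ 0.583  -0.0176  0.0625]
scene knob 0.49 [333. 233.] [0.4881 0.0472 0.048 ]
scene knob 0.42 [405. 238.] [0.5685 0.1922 0.048 ]
scene polish 0.69 [500. 221.] [0.6152 0.4252 0.065 ]
scene jar 0.55 [133. 282.] [ 0.4706 -0.413   0.035 ]
side board 0.89 [296. 251.] [0.4697 0.0125 0.04  ]
side board 0.64 [345. 233.] [ 0.635  -0.0095  0.04  ]
side board 0.58 [237. 187.] [0.6029 0.4488 0.04  ]
side tray 0.68 [250. 228.] [0.4737 0.2081 0.03  ]
side tray 0.54 [480. 302.] [ 0.6316 -0.4156  0.03  ]
side tray 0.46 [305. 245.] [0.5201 0.0315 0.03  ]
side tray 0.22 [355. 272.] [ 0.5177 -0.1471  0.03  ]
side case 0.81 [356. 275.] [ 0.5084 -0.1587  0.034 ]
side case 0.61 [343. 231.] [0.6456 0.0069 0.034 ]
side flat0_mid 0.71 [282. 253.] [0.4295 0.0181 0.0485]
side upright 0.46 [305. 241.] [0.4949 0.0027 0.064 ]
side knob 0.58 [289. 240.] [0.4854 0.0545 0.048 ]
side polish 0.65 [236. 185.] [0.579  0.4156 0.065 ]
side jar 0.6 [439. 337.] [ 0.4617 -0.4161  0.035 ]
```

```bash
python3 - <<'E'
import cv2
a=cv2.imread("pics/scene0.png")[190:340,210:460]; cv2.imwrite("pics/scene_c.png",cv2.resize(a,None,fx=3.2,fy=3.2,interpolation=cv2.INTER_CUBIC))
a=cv2.imread("pics/side0.png")[195:315,205:415]; cv2.imwrite("pics/side_c.png",cv2.resize(a,None,fx=3.8,fy=3.8,interpolation=cv2.INTER_CUBIC))
E
```

```text
(no output)
```

View pics/scene_c.png

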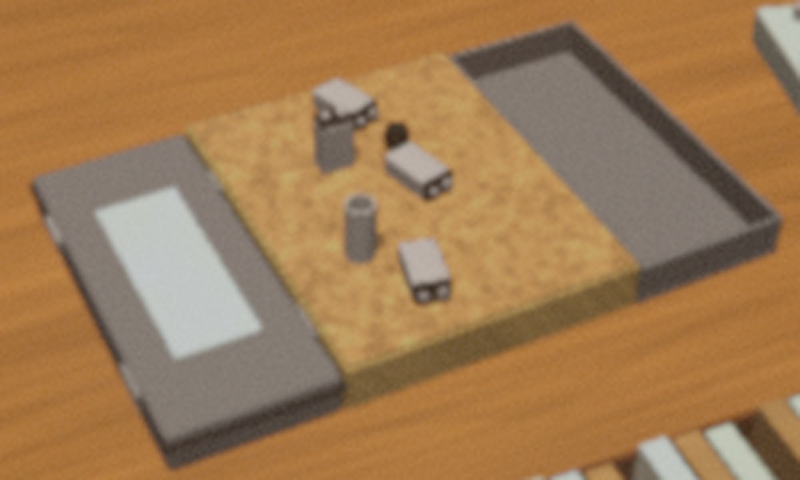

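View pics/side_c.png

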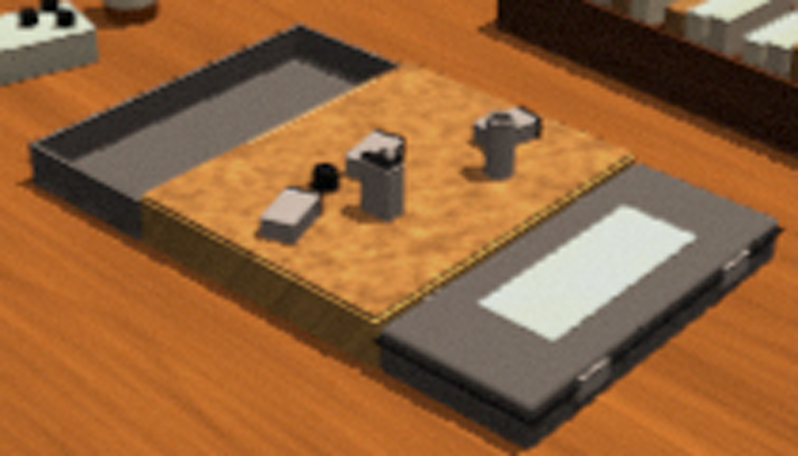

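```bash
cat > m.py <<'E'
from h import *
S=robot.calibration("scene");D=robot.calibration("side")
s=lambda x,y,z:px2w(S,(x/3.2+210,y/3.2+190),z)
d=lambda x,y,z:px2w(D,(x/3.8+205,y/3.8+195),z)
A=np.array([s(188,133,.04),s(450,57,.04),s(638,270,.04),s(343,378,.04)])
B=np.array([d(376,322,.04),d(140,200,.04),d(400,66,.04),d(634,158,.04)])
for C in (A,B):
    print(C[:,:2].round(3).tolist(),C.mean(0).round(4))
    e=lambda i,j:np.degrees(np.arctan2(*(C[j]-C[i])[[1,0]]))
    print(e(0,3),e(1,2),e(0,1)-90,e(3,2)-90,[round(np.linalg.norm(C[i]-C[(i+1)%4]),3) for i in range(4)])
E
python3 m.py
```

```text
[[0.416, -0.089], [0.4, 0.132], [0.672, 0.146], [0.69, -0.073]] [0.5445 0.0291 0.04  ]
3.448293182178483 2.9022984200684765 4.250698437349584 4.578115631881715 [np.float64(0.222), np.float64(0.273), np.float64(0.219), np.float64(0.274)]
[[0.399, -0.094], [0.381, 0.122], [0.651, 0.146], [0.671, -0.075]] [0.5255 0.0245 0.04  ]
3.794735857913421 5.0870055317543414 4.655129431935336 5.259403677172628 [np.float64(0.216), np.float64(0.271), np.float64(0.222), np.float64(0.273)]
```

```bash
python3 - <<'E'
from m import *
tp=robot.observe()["tool_pos"]
for c in(S,D):
    R=cv2.Rodrigues(c["rvec"])[0]; print("cam pos",(-R.T@c["tvec"]).round(3), "base",w2px(c,[0,0,0]),"tcp",w2px(c,tp), "rt",[ (w2px(c,px2w(c,(x,100),.04))).round(2) for x in(50,600)])
# triangulate corners
def ray(c,uv):
    a=px2w(c,uv,0.0);b=px2w(c,uv,.2);return a,(b-a)/np.linalg.norm(b-a)
U=[(188,133),(450,57),(638,270),(343,378)];V=[(376,322),(140,200),(400,66),(634,158)]
for u,v in zip(U,V):
    a,p=ray(S,(u[0]/3.2+210,u[1]/3.2+190));b,q=ray(D,(v[0]/3.8+205,v[1]/3.8+195))
    t=np.linalg.lstsq(np.c_[p,-q],b-a,rcond=None)[0];x,y=a+t[0]*p,b+t[1]*q;print(((x+y)/2).round(4),np.linalg.norm(x-y).round(4))
E
```

```text
[[0.416, -0.089], [0.4, 0.132], [0.672, 0.146], [0.69, -0.073]] [0.5445 0.0291 0.04  ]
3.448293182178483 2.9022984200684765 4.250698437349584 4.578115631881715 [np.float64(0.222), np.float64(0.273), np.float64(0.219), np.float64(0.274)]
[[0.399, -0.094], [0.381, 0.122], [0.651, 0.146], [0.671, -0.075]] [0.5255 0.0245 0.04  ]
3.794735857913421 5.0870055317543414 4.655129431935336 5.259403677172628 [np.float64(0.216), np.float64(0.271), np.float64(0.222), np.float64(0.273)]
cam pos [ 1.304 -0.308  0.741] base [258.20856109 159.45473189] tcp [438.06349512  93.68040892] rt [array([ 50., 100.]), array([600., 100.])]
cam pos [-0.171 -0.697  0.633] base [118.61415899 361.07967522] tcp [104.87254595 157.03327723] rt [array([ 50., 100.]), array([600., 100.])]
[ 0.4059 -0.0862  0.0322] 0.0009
[0.3899 0.1361 0.0311] 0.0028
[0.662  0.1545 0.0309] 0.0048
[ 0.682  -0.0688  0.0321] 0.0023
```

```bash
python3 - <<'E'
import cv2,numpy as np
from h import *
S=robot.calibration("scene");D=robot.calibration("side")
out=[]
for n,c,(x0,y0) in(("scene0",S,(370,0)),("side0",D,(30,60))):
    a=cv2.imread(f"pics/{n}.png")[y0:y0+150,x0:x0+150]
    a=cv2.resize(a,None,fx=2.6,fy=2.6,interpolation=cv2.INTER_CUBIC)
    o=robot.observe();
    from scipy.spatial.transform import Rotation as R
    Rm=R.from_euler("xyz",o["tool_rot"]).as_matrix()
    for l in([0,0,0],[0,.046,0],[0,-.046,0]):
        p=(w2px(c,o["tool_pos"]+Rm@np.array(l))-[x0,y0])*2.6; cv2.circle(a,tuple(int(v) for v in p),3,(0,0,255),1)
    out.append(a)
cv2.imwrite("pics/tip.png",np.hstack(out))
E
```

```text
(no output)
```

View pics/tip.png

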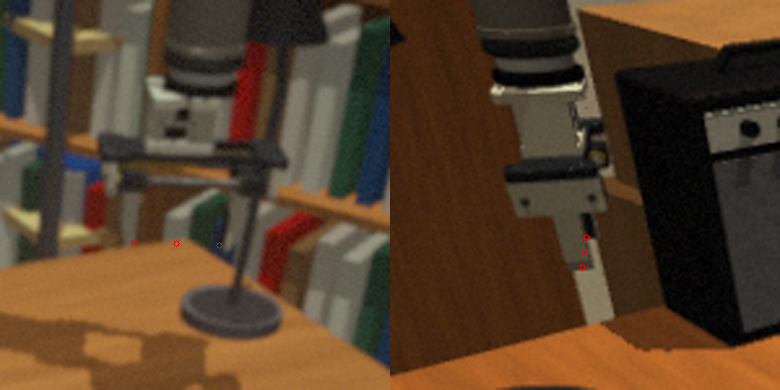

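```bash
python3 - <<'E'
from h import *
from scipy.spatial.transform import Rotation as R
o=robot.observe();c=robot.calibration("wrist")
Rm=R.from_euler("xyz",o["tool_rot"]).as_matrix();Rc=cv2.Rodrigues(c["rvec"])[0]
p=-Rc.T@c["tvec"];print("cam in tool",Rm.T@(p-o["tool_pos"]));print("cam axes in tool (cols)",(Rm.T@Rc.T).round(3));print(Rm.round(3),o["tool_rot"], o["time"])
S=robot.calibration("scene");D=robot.calibration("side")
for u,v in(((500,199),(237,163)),((133,282),(439,337))): pass
E
```

```text
cam in tool [ 0.08367222 -0.00076019 -0.15748568]
cam axes in tool (cols) [[ 0.    -0.951 -0.309]
 [ 1.    -0.     0.001]
 [-0.001 -0.309  0.951]]
[[-0.904  0.428  0.   ]
 [ 0.428  0.904  0.   ]
 [ 0.     0.    -1.   ]] [ 3.14145341e+00 -3.43272717e-05  2.69976156e+00] 1.05
```

```bash
python3 -m pendant '[[[-34,-18,0],6],[[-68,-35,0],12],[[-102,-53,0],18],[[-136,-71,0],24],[[-170,-88,0],30],[[-204,-106,0],36],[[-238,-124,0],42],[[-272,-142,0],48],[[-306,-159,0],54],[[-340,-177,0],60]]' 0 30
```

```text
time: 1.88
tool_pos: [0.457, 0.1676, 0.2269]
tool_rot: [3.141, -0.0, 1.647]
contact_force: [0.2, 1.0, -0.1]
opening: 0.0298
```

```bash
python3 -m pendant '[[[-30,20,0],0],[[-60,40,0],0],[[-90,60,0],0],[[-103,65,0],0],[[-103,65,0],0],[[-103,65,0],0]]' && python3 - <<'E'
from h import *
print(robot.observe()["tool_pos"],robot.observe()["tool_rot"])
c=robot.calibration("wrist")
im=robot.read_camera("wrist"); cv2.imwrite("pics/w1.png",im[:,:,::-1]); np.save("w1.npy",c)
for q,z in {"board":.04,"flat0_mid":.0485,"upright":.064,"slide":.0625,"knob":.048,"tray":.03}.items():
    for d in robot.find_in("wrist",q)[:4]:
        uv=np.array(d["xy"])*[640,480]; print(q,round(d["p"],2),uv.round(),px2w(c,uv,z).round(4))
E
```

```text
time: 2.38
tool_pos: [0.5294, 0.0697, 0.2266]
tool_rot: [-3.141, -0.001, 1.646]
contact_force: [-0.2, 0.1, -0.6]
opening: 0.0008
[0.52944738 0.06965028 0.22662587] [-3.14118626e+00 -8.53375921e-04  1.64565493e+00]
board 0.78 [326. 209.] [0.5355 0.0764 0.04  ]
flat0_mid 0.88 [229. 248.] [0.4374 0.0291 0.0485]
flat0_mid 0.41 [404. 279.] [0.6253 0.0075 0.0485]
upright 0.75 [278. 287.] [ 0.4915 -0.0037  0.064 ]
slide 0.83 [367. 297.] [ 0.5849 -0.0096  0.0625]
knob 0.64 [273. 231.] [0.4829 0.0509 0.048 ]
knob 0.22 [318. 235.] [0.5294 0.0504 0.048 ]
tray 0.79 [320.  70.] [0.5188 0.2087 0.03  ]
```

View pics/w1.png

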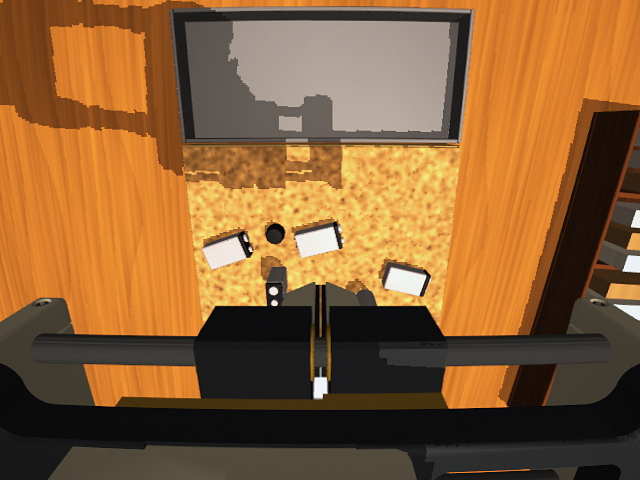

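```bash
python3 - <<'E'
import cv2
a=cv2.imread("pics/w1.png")[130:330,170:470]; cv2.imwrite("pics/w1c.png",cv2.resize(a,None,fx=2.6,fy=2.6,interpolation=cv2.INTER_CUBIC))
E
```

```text
(no output)
```

View pics/w1c.png

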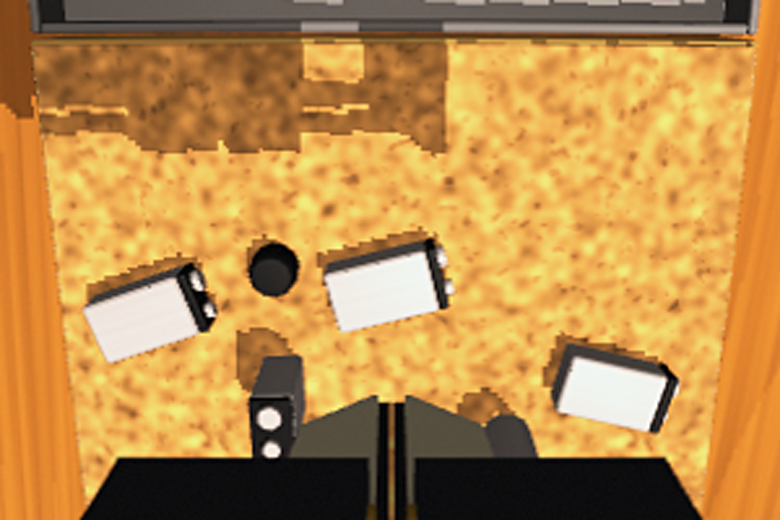

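```bash
python3 - <<'E'
from h import *
c=np.load("w1.npy",allow_pickle=True).item()
w=lambda x,y,z:px2w(c,(x/2.6+170,y/2.6+130),z)[:2]
L,Rr=w(33,41,.04),w(753,41,.04);print(L,Rr,np.linalg.norm(Rr-L));
e=(Rr-L)/np.linalg.norm(Rr-L);n=np.array([-e[1],e[0]]);a=np.arctan2(e[1],e[0]);m=(L+Rr)/2;C=m-.11*n;print("board",C,a)
for z in(.04,.034):
  r=[px2w(c,u,.034)[:2] for u in((172,11),(473,11),(461,142),(184,142))]
print([x.round(3).tolist() for x in r],np.mean(r,0),"ang",np.arctan2(*(r[1]-r[0])[::-1]))
B=lambda p:np.array([(p-C)@e,(p-C)@n])
F=[[(84,306),(185,265),(213,330),(107,362)],[(323,276),(432,240),(449,307),(342,332)],[(570,346),(679,375),(657,432),(556,402)]]
for f in F:
    P=np.array([w(*p,.057) for p in f]);k=P.mean(0);v=(P[1]-P[0]+P[2]-P[3]);print(k.round(4),"board",B(k).round(4),"ang rel",np.arctan2(v[1],v[0])-a,[B(p).round(3).tolist() for p in P])
for nm,p,z in(("knob",(274,266),.056),("upr base backL",(263,357),.04),("upr base backR",(302,357),.04),("upr topbackL",(252,397),.088),("upr tbR",(300,397),.088),("slide base",(485,418),.04),("slide base R",(527,418),.04)):
    q=w(*p,z);print(nm,q.round(4),B(q).round(4))
o=robot.observe();print("tcp board",B(o["tool_pos"][:2]))
E
```

```text
[0.38965101 0.12933602] [0.66133888 0.14982941] 0.2724596817875602
board [0.53376873 0.02989432] 0.07528731992522263
[[0.381, 0.249], [0.654, 0.27], [0.664, 0.154], [0.389, 0.133]] [0.52213314 0.20122657] ang 0.07571698462586754
[0.4369 0.0282] board [-0.0968  0.0056] ang rel 0.3456081852137695 [[-0.121, 0.01], [-0.08, 0.027], [-0.071, -0.0], [-0.115, -0.014]]
[0.5299 0.0464] board [-0.0026  0.0168] ang rel 0.28735490720240847 [[-0.027, 0.022], [0.015, 0.036], [0.022, 0.009], [-0.02, -0.001]]
[0.6255 0.011 ] board [ 0.0901 -0.0257] ang rel -0.29247556741165703 [[0.07, -0.007], [0.115, -0.02], [0.109, -0.045], [0.066, -0.031]]
knob [0.486  0.0522] [-0.046   0.0259]
upr base backL [0.4809 0.0072] [-0.0544 -0.0186]
upr base backR [0.4973 0.0085] [-0.038  -0.0186]
upr topbackL [0.4833 0.0114] [-0.0517 -0.0146]
upr tbR [0.5009 0.0128] [-0.0341 -0.0146]
slide base [ 0.5767 -0.0138] [ 0.0395 -0.0468]
slide base R [ 0.5947 -0.0125] [ 0.0576 -0.0469]
tcp board [-0.0012935   0.04112691]
```

```bash
python3 -m pendant '[[[-25,-30,0],0],[[-50,-60,0],0],[[-75,-88,0],0],[[-81,-96,-0],0],[[-81,-96,40],0],[[-81,-96,80],0],[[-81,-96,120],0],[[-81,-96,150],0],[[-81,-96,160],0],[[-81,-96,168],0]]' 0.22
```

```text
time: 3.57
tool_pos: [0.4394, -0.0167, 0.0575]
tool_rot: [-3.14, -0.001, 1.649]
contact_force: [0.4, -0.4, 0.2]
opening: 0.0198
```

```bash
python3 -m pendant '[[[0,0,2],0],[[0,0,4],0]]'; python3 -m pendant '[[[0,0,2],0],[[0,0,4],0]]'
```

```text
time: 3.73
tool_pos: [0.4398, -0.0165, 0.0536]
tool_rot: [-3.14, -0.001, 1.65]
contact_force: [-0.6, -0.7, 0.6]
opening: 0.0203
time: 3.9
tool_pos: [0.4408, -0.0165, 0.0504]
tool_rot: [3.14, -0.001, 1.65]
contact_force: [-0.5, 0.0, 0.4]
opening: 0.0201
```

```bash
python3 -m pendant '[[[0,0,2],0],[[0,0,4],0],[[0,0,4],0]]'; python3 - <<'E'
from h import *
o=robot.observe();print(o["tool_pos"],o["contact_force"])
a=robot.read_camera("wrist")[:,:,::-1];b=robot.read_camera("side")[185:305,205:365,::-1]
cv2.imwrite("pics/w2.png",a);cv2.imwrite("pics/s2.png",cv2.resize(b,None,fx=4.8,fy=4.8,interpolation=cv2.INTER_CUBIC))
E
```

```text
time: 4.15
tool_pos: [0.4409, -0.0165, 0.0465]
tool_rot: [3.14, -0.0, 1.65]
contact_force: [0.9, 0.1, -0.5]
opening: 0.02
[ 0.44085021 -0.01648273  0.0464821 ] [ 0.90961279  0.14551215 -0.49280526]
```

View pics/w2.png

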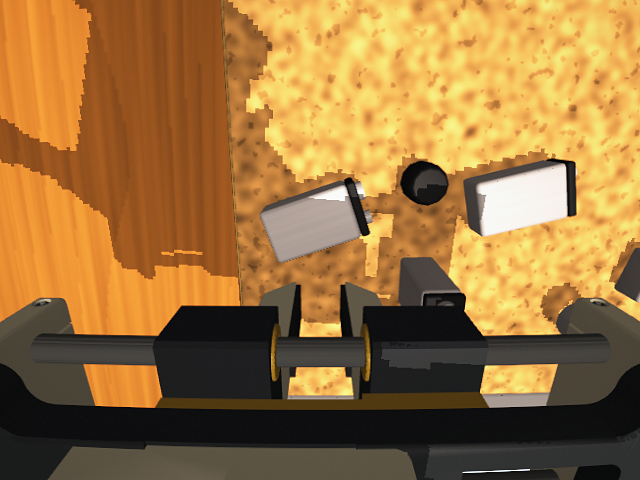

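View pics/s2.png

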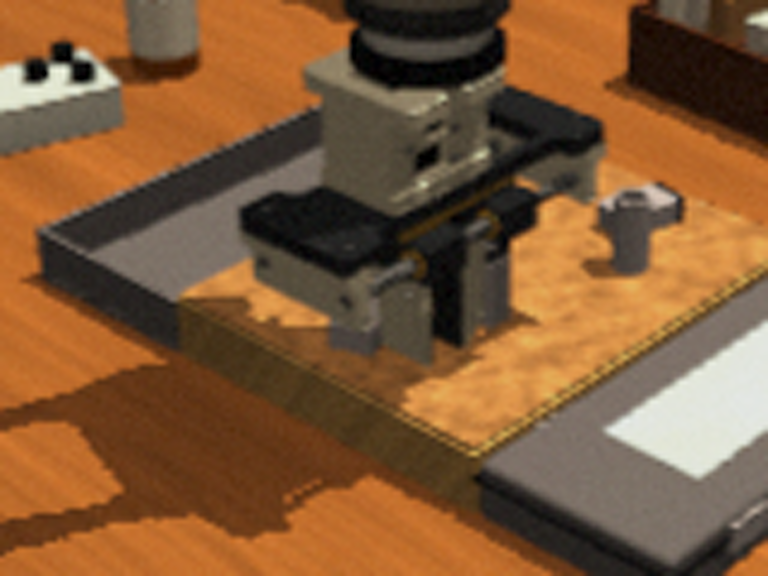

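```bash
for i in 1 2; do python3 -m pendant '[[[0,0,2],0],[[0,0,2],0]]'|egrep 'pos|force'; done
```

```text
tool_pos: [0.4407, -0.0165, 0.0444]
contact_force: [-0.3, -0.2, -0.7]
tool_pos: [0.4406, -0.0165, 0.0421]
contact_force: [-0.2, -0.6, -0.8]
```

```bash
for i in 1 2; do python3 -m pendant '[[[0,0,1.5],0],[[0,0,1.5],0]]'|egrep 'pos|force'; done
```

```text
tool_pos: [0.4405, -0.0165, 0.0404]
contact_force: [0.6, -0.3, -1.1]
tool_pos: [0.4406, -0.0165, 0.0401]
contact_force: [-4.6, 0.9, 17.0]
```

```bash
python3 -m pendant '[[[0,0,-5],0],[[8,0,-5],0],[[17,0,-5],0],[[26,0,-5],0],[[36,0,-5],0],[[46,0,-5],0],[[57,0,-5],0],[[68,0,-5],0],[[79,0,-5],0],[[90,0,-5],0]]'; python3 - <<'E'
from h import *
o=robot.observe();print(o["tool_pos"],o["contact_force"])
a=robot.read_camera("wrist")[:,:,::-1];cv2.imwrite("pics/w3.png",a)
E
```

```text
time: 5.75
tool_pos: [0.4331, 0.0746, 0.0449]
tool_rot: [3.141, -0.001, 1.651]
contact_force: [-0.4, -0.6, 0.3]
opening: 0.0204
[0.43307082 0.07464481 0.04493668] [-0.44942444 -0.63470477  0.25605573]
```

View pics/w3.png

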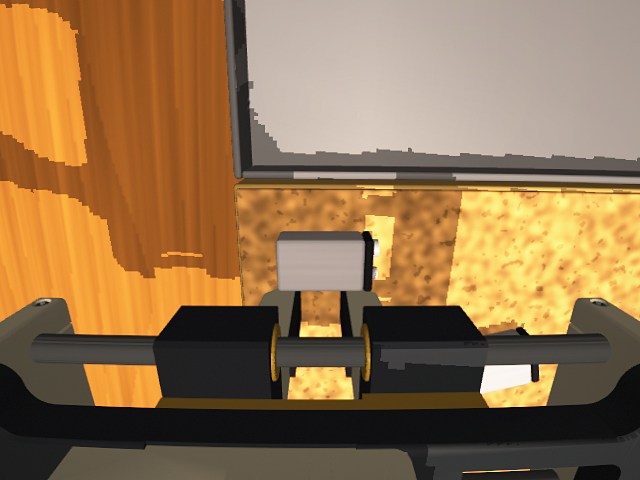

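```bash
python3 -m pendant '[[[8,0,0],0],[[17,0,0],0],[[26,0,0],0],[[35,0,0],0],[[44,0,0],0],[[53,0,0],0],[[62,0,0],0],[[70,0,0],0],[[78,0,0],0],[[80,0,0],0]]'; python3 - <<'E'
from h import *
o=robot.observe();print(o["tool_pos"],o["contact_force"])
a=robot.read_camera("wrist")[:,:,::-1];cv2.imwrite("pics/w4.png",a)
E
```

```text
time: 6.63
tool_pos: [0.4262, 0.1569, 0.0451]
tool_rot: [3.141, -0.001, 1.652]
contact_force: [-0.8, 0.3, 0.4]
opening: 0.0202
[0.42622318 0.15686176 0.04505486] [-0.75117537  0.27394803  0.35627637]
```

View pics/w4.png

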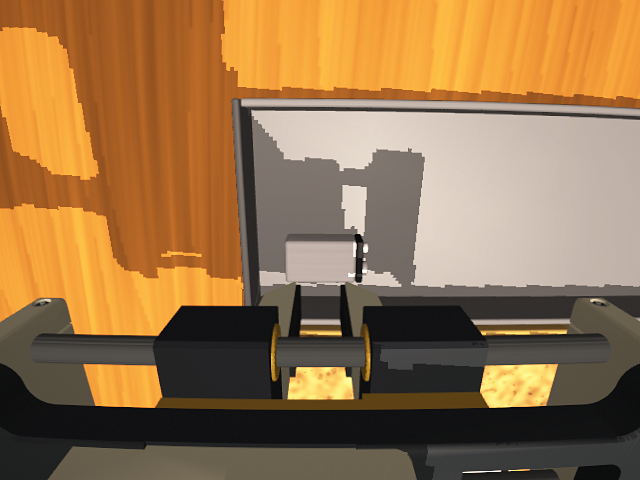

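```bash
python3 -m pendant '[[[0,0,-35],0],[[0,0,-70],0],[[-15,15,-90],0],[[-45,43,-95],0],[[-75,71,-95],0],[[-105,99,-95],0],[[-135,127,-95],0],[[-165,155,-95],0],[[-195,183,-95],0],[[-207,194,-95],0.3]]' 0.2; python3 -m pendant '[[[0,0,0],0]]';  python3 - <<'E'
from h import *
C=np.array([.5338,.0299]);a=.0753;e=np.array([np.cos(a),np.sin(a)]);n=np.array([-e[1],e[0]])
o=robot.observe();p=o["tool_pos"][:2]-C;print(p@e,p@n,o["tool_rot"][2]-a-np.pi/2)
a=robot.read_camera("wrist")[:,:,::-1];cv2.imwrite("pics/w5.png",a)
E
```

```text
time: 7.52
tool_pos: [0.6393, -0.0386, 0.1394]
tool_rot: [3.139, 0.0, 1.644]
contact_force: [0.1, 0.2, -0.1]
opening: 0.0184
time: 7.6
tool_pos: [0.641, -0.0418, 0.1386]
tool_rot: [3.139, 0.001, 1.64]
contact_force: [-0.7, 0.5, 0.9]
opening: 0.0183
0.101489690258429 -0.07954904663066772 -0.005912718571685183
```

View pics/w5.png

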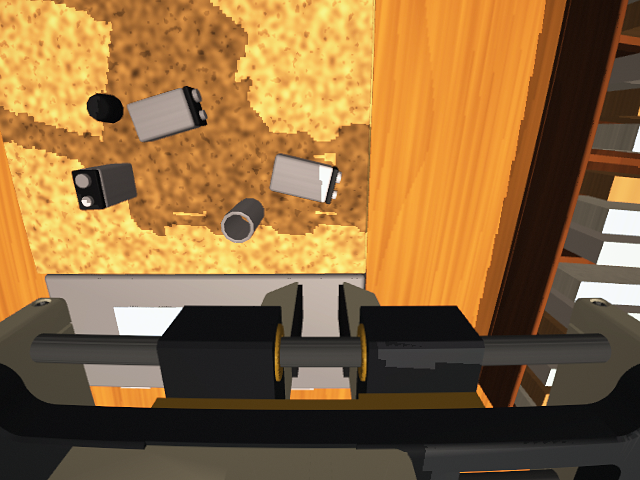

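```bash
python3 - <<'E'
from h import *
C=np.array([.5338,.0299]);a=.0753;e=np.array([np.cos(a),np.sin(a)]);n=np.array([-e[1],e[0]])
c=robot.calibration("wrist")
def P(nm,u,z):
    p=px2w(c,u,z)[:2]-C;print(nm,(p@e).round(4),(p@n).round(4))
P("f2",(305,178),.057)
for q in((278,153),(341,168),(330,203),(271,187)):P("c",q,.057)
P("slide top",(238,228),.085);P("slide baseR",(263,205),.04);P("edge R low",(366,274),.04);P("edge L low",(33,274),.04)
for q in((132,104),(190,88),(206,122),(142,141)):P("f1",q,.057)
P("upr topc",(87,187),.088);P("upr base R",(136,180),.04);P("knob",(104,108),.056)
o=robot.observe();p=o["tool_pos"][:2]-C;print(p@e,p@n,o["tool_rot"][2]-a-np.pi/2)
E
```

```text
f2 0.0907 -0.027
c 0.0726 -0.0099
c 0.1156 -0.0203
c 0.1081 -0.0448
c 0.0667 -0.0331
slide top 0.0482 -0.0549
slide baseR 0.0575 -0.0495
edge R low 0.1383 -0.1072
edge L low -0.142 -0.1067
f1 -0.0236 0.0233
f1 0.0166 0.0323
f1 0.0252 0.0109
f1 -0.0203 -0.0006
upr topc -0.0442 -0.0268
upr base R -0.038 -0.0294
knob -0.0439 0.0214
0.10048478157081842 -0.07868683944160307 -0.005347503554167687
```

```bash
python3 -m pendant '[[[5,-5,10],-0.3],[[6,-5.5,40],-0.3],[[6,-5.5,65],-0.3],[[6,-5.5,80],-0.3],[[6,-5.5,88],-0.3],[[6,-5.5,92],-0.3],[[6,-5.5,93.5],-0.3],[[6,-5.5,93.5],-0.3]]'; python3 - <<'E'
from h import *
C=np.array([.5338,.0299]);a=.0753;e=np.array([np.cos(a),np.sin(a)]);n=np.array([-e[1],e[0]])
o=robot.observe();p=o["tool_pos"][:2]-C;print(p@e,p@n,o["tool_rot"][2]-a-np.pi/2)
a=robot.read_camera("wrist")[:,:,::-1];cv2.imwrite("pics/w6.png",a)
E
```

```text
time: 8.32
tool_pos: [0.6344, -0.0352, 0.0457]
tool_rot: [3.139, 0.001, 1.646]
contact_force: [-0.8, 0.5, -0.4]
opening: 0.0184
0.09546279980740434 -0.07247290570345565 0.00027790432660568243
```

View pics/w6.png

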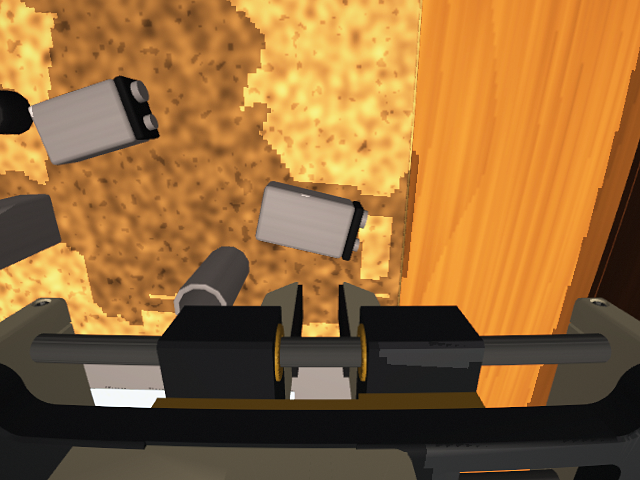

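```bash
python3 -m pendant '[[[8,0,0.5],0],[[17,0,0.5],0],[[26,0,0.5],0],[[36,0,0.5],0],[[47,0,0.5],0],[[59,0,0.5],0],[[71,0,0.5],0],[[83,0,0.5],0],[[95,0,0.5],0],[[106,0,0.5],0]]'; python3 - <<'E'
from h import *
C=np.array([.5338,.0299]);a=.0753;e=np.array([np.cos(a),np.sin(a)]);n=np.array([-e[1],e[0]])
o=robot.observe();p=o["tool_pos"][:2]-C;print(p@e,p@n,o["tool_rot"][2]-a-np.pi/2)
a=robot.read_camera("wrist")[:,:,::-1];cv2.imwrite("pics/w7.png",a)
E
```

```text
time: 9.2
tool_pos: [0.6265, 0.0719, 0.0454]
tool_rot: [3.138, 0.001, 1.647]
contact_force: [0.6, -1.4, 0.5]
opening: 0.0183
0.09562235731181498 0.034881183907029475 0.0006075390349378207
```

View pics/w7.png

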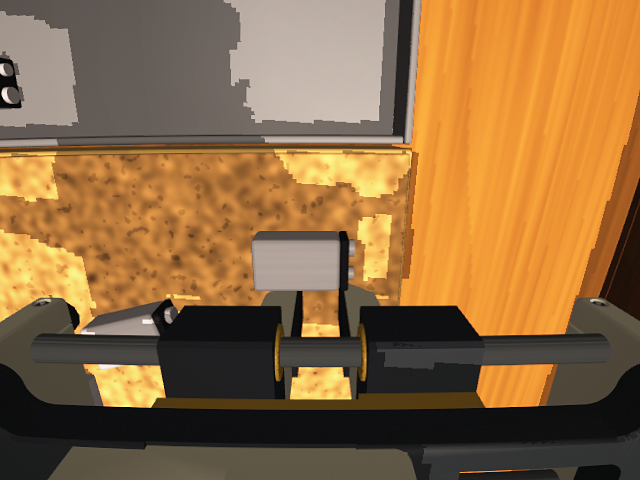

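```bash
python3 -m pendant '[[[10,0,0],0],[[21,0,0],0],[[32,0,0],0],[[43,0,0],0],[[54,0,0],0],[[64,0,0],0],[[74,0,0],0],[[84,0,0],0],[[93,0,0],0],[[98,0,0],0]]'; python3 -m pendant '[[[0,0,-2],0]]'; python3 - <<'E'
from h import *
C=np.array([.5338,.0299]);a=.0753;e=np.array([np.cos(a),np.sin(a)]);n=np.array([-e[1],e[0]])
o=robot.observe();p=o["tool_pos"][:2]-C;print(p@e,p@n,o["tool_rot"][2]-a-np.pi/2)
a=robot.read_camera("wrist")[:,:,::-1];cv2.imwrite("pics/w8.png",a)
E
```

```text
time: 10.08
tool_pos: [0.6185, 0.173, 0.0453]
tool_rot: [3.138, -0.0, 1.649]
contact_force: [1.0, 0.6, -0.1]
opening: 0.0184
time: 10.17
tool_pos: [0.618, 0.1741, 0.0469]
tool_rot: [3.139, -0.0, 1.65]
contact_force: [-0.4, 0.4, 1.0]
opening: 0.0182
0.0948508727873347 0.13741478062416834 0.003533397855297382
```

View pics/w8.png

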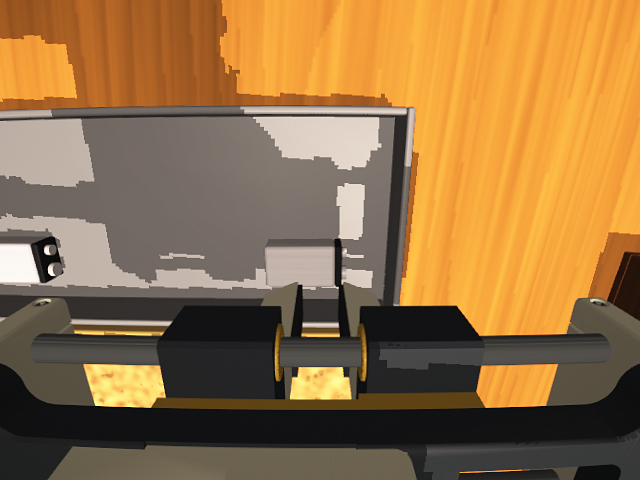

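```bash
python3 -m pendant '[[[0,0,-35],0],[[-8,-5,-70],0],[[-35,-20,-90],0],[[-65,-37,-92],0],[[-95,-54,-92],0.2],[[-125,-70,-92],0.2],[[-155,-87,-92],0.2],[[-172,-96,-92],0.2],[[-172,-96,-92],0.2],[[-172,-96,-92],0.2]]'; python3 - <<'E'
from h import *
C=np.array([.5338,.0299]);a=.0753;e=np.array([np.cos(a),np.sin(a)]);n=np.array([-e[1],e[0]])
o=robot.observe();p=o["tool_pos"][:2]-C;print(p@e,p@n,o["tool_rot"][2]-a-np.pi/2)
a=robot.read_camera("wrist")[:,:,::-1];cv2.imwrite("pics/w9.png",a)
E
```

```text
time: 11.05
tool_pos: [0.5359, -0.0066, 0.1397]
tool_rot: [3.137, -0.0, 1.643]
contact_force: [0.2, 0.9, 1.0]
opening: 0.0184
-0.0006208881460670052 -0.03652038063435522 -0.003009602033122505
```

View pics/w9.png

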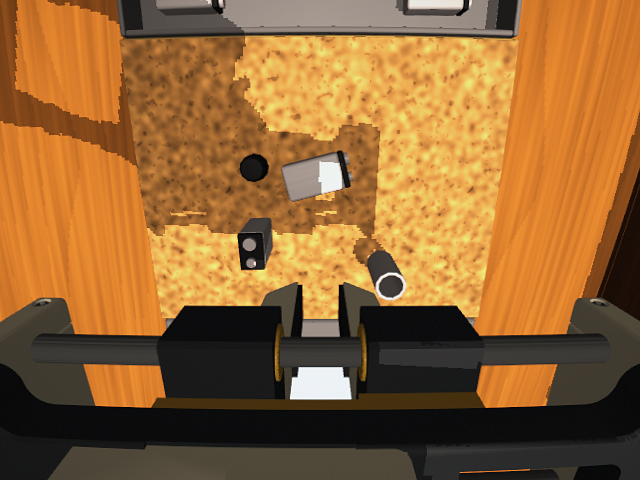

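```bash
python3 - <<'E'
from h import *
C=np.array([.5338,.0299]);a=.0753;e=np.array([np.cos(a),np.sin(a)]);n=np.array([-e[1],e[0]])
c=robot.calibration("wrist")
def P(nm,u,z):
    p=px2w(c,u,z)[:2]-C;print(nm,(p@e).round(4),(p@n).round(4))
P("upr topR back",(266,234),.088);P("upr topR front",(265,269),.088);P("upr base R",(272,220),.04);P("knob",(254,167),.056);P("slide topc",(390,286),.085)
for q in((282,167),(343,152),(350,187),(293,200)):P("f1",q,.057)
E
```

```text
upr topR back -0.0343 -0.0155
upr topR front -0.0362 -0.0397
upr base R -0.0368 -0.0187
knob -0.0455 0.0236
slide topc 0.0482 -0.0539
f1 -0.0259 0.0236
f1 0.0162 0.0336
f1 0.0216 0.0096
f1 -0.0188 0.0004
```

```bash
python3 -m pendant '[[[2,1,15],-0.2],[[2,1,45],-0.2],[[2,1,68],-0.2],[[2,1,82],-0.2],[[2,1,89],-0.2],[[2,1,93],-0.2],[[2,1,94.5],-0.2],[[2,1,94.5],-0.2]]'; python3 - <<'E'
from h import *
C=np.array([.5338,.0299]);a=.0753;e=np.array([np.cos(a),np.sin(a)]);n=np.array([-e[1],e[0]])
o=robot.observe();p=o["tool_pos"][:2]-C;print(p@e,p@n,o["tool_rot"][2]-a-np.pi/2)
a=robot.read_camera("wrist")[:,:,::-1];cv2.imwrite("pics/w10.png",a)
E
```

```text
time: 11.77
tool_pos: [0.5381, -0.0032, 0.0455]
tool_rot: [3.136, -0.0, 1.649]
contact_force: [0.1, -0.3, -0.5]
opening: 0.0182
0.0017990749185280116 -0.03333466420369776 0.0024657493761695015
```

View pics/w10.png

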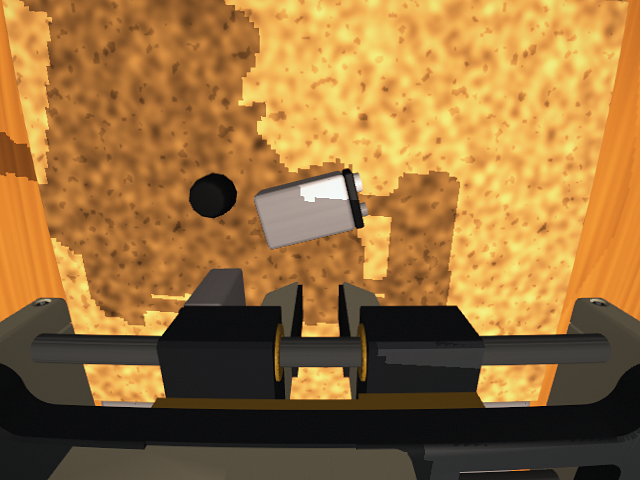

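```bash
python3 -m pendant '[[[8,-1,0.5],0],[[15,-1,0.5],0],[[22,-1,0.5],0],[[30,-1,0.5],0],[[38,-1,0.5],0],[[46,-1,0.5],0],[[54,-1,0.5],0],[[63,-1,0.5],0],[[72,-1,0.5],0],[[80,-1,0.5],0]]'; python3 - <<'E'
from h import *
C=np.array([.5338,.0299]);a=.0753;e=np.array([np.cos(a),np.sin(a)]);n=np.array([-e[1],e[0]])
o=robot.observe();p=o["tool_pos"][:2]-C;print(p@e,p@n,o["tool_rot"][2]-a-np.pi/2)
a=robot.read_camera("wrist")[:,:,::-1];cv2.imwrite("pics/w11.png",a)
E
```

```text
time: 12.65
tool_pos: [0.5309, 0.0774, 0.0453]
tool_rot: [3.136, 0.0, 1.649]
contact_force: [-0.9, -1.0, 0.4]
opening: 0.0183
0.000690428151504014 0.04756515460590975 0.0025584724651652735
```

View pics/w11.png

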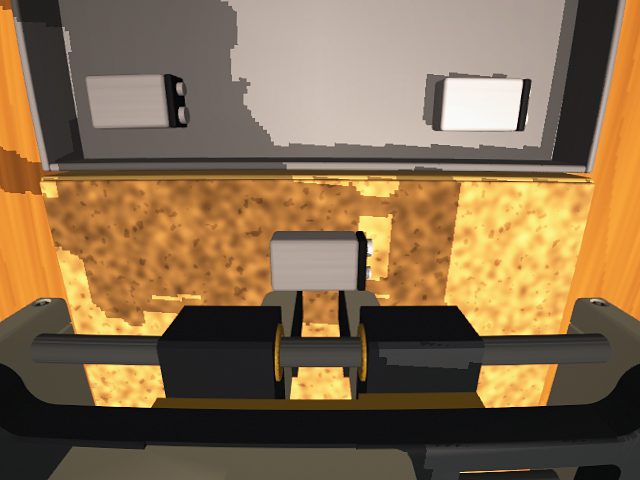

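Battery 1 is flush on the tips, and the other two lie flat in the tray at (125,100) and (485,105) px. I'll finish the sweep.

```bash
python3 -m pendant '[[[8,0,0],0],[[17,0,0],0],[[26,0,0],0],[[35,0,0],0],[[44,0,0],0],[[53,0,0],0],[[62,0,0],0],[[71,0,0],0],[[80,0,0],0],[[85,0,0],0]]'; python3 -m pendant '[[[0,0,-10],0],[[0,0,-40],0],[[0,0,-75],0],[[0,0,-110],0],[[0,0,-140],0],[[0,0,-160],0],[[-20,0,-170],0],[[-40,0,-170],0],[[-40,0,-170],0],[[-40,0,-170],0]]'; python3 - <<'E'
from h import *
c=robot.calibration("wrist")
a=robot.read_camera("wrist")[:,:,::-1];cv2.imwrite("pics/w12.png",a)
a=robot.read_camera("scene")[190:340,210:460,::-1]; cv2.imwrite("pics/sc12.png",cv2.resize(a,None,fx=3.2,fy=3.2,interpolation=cv2.INTER_CUBIC))
for q,z in {"flat0_mid":.0135,"upright":.064,"slide":.0625,"knob":.048,"tray":.03}.items():
    for d in robot.find_in("wrist",q)[:4]:
        uv=np.array(d["xy"])*[640,480]; print(q,round(d["p"],2),uv.round(),px2w(c,uv,z).round(4))
E
```

```text
time: 13.53
tool_pos: [0.5238, 0.1646, 0.0453]
tool_rot: [3.136, -0.001, 1.65]
contact_force: [-0.9, -0.5, -0.5]
opening: 0.0184
time: 14.37
tool_pos: [0.5261, 0.1237, 0.2161]
tool_rot: [3.135, -0.001, 1.648]
contact_force: [0.0, 0.6, 0.1]
opening: 0.0183
flat0_mid 0.92 [230. 161.] [0.4308 0.1704 0.0135]
knob 0.81 [274. 282.] [0.4844 0.0526 0.048 ]
tray 0.8 [319. 120.] [0.5189 0.2167 0.03  ]
```

View pics/w12.png

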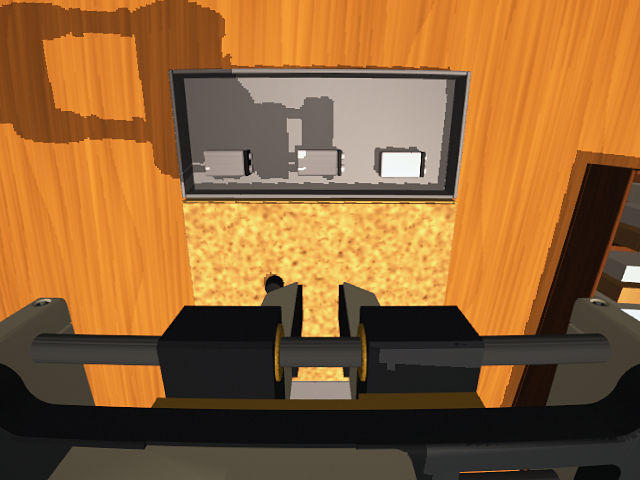

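View pics/sc12.png

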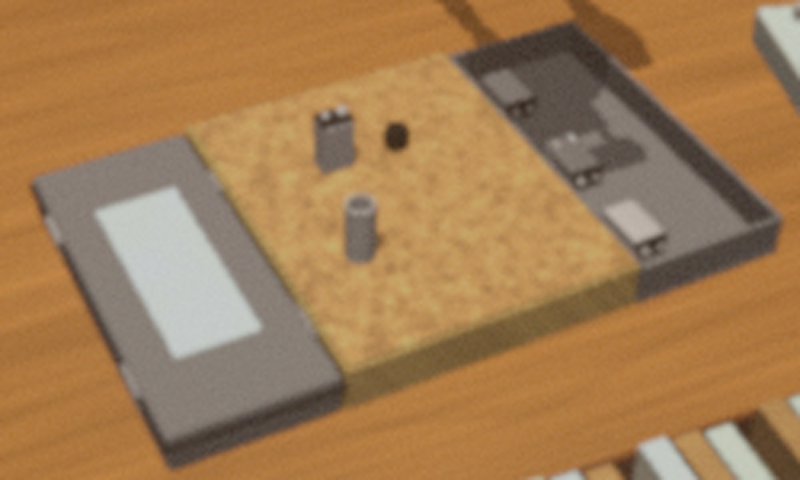

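```bash
python3 - <<'E'
from h import *
o=robot.observe();print(o["time"],o["contact_force"],abs(o["qvel"]).max());print(robot.hand_in())
E
```

```text
14.7167 [ 0.89718871  0.01941789 -0.23694867] 0.0025441012095841447
the job is handed in; nothing more can be done
None
```

I swept all three flat batteries along their lanes and over the board's left edge into the tray. I used the slightly parted fingertips about 5 mm above the cork, and nothing was picked up. I handed the job in at 14.7 s with the arm raised clear and at rest.

**Final pictures:** The wrist and scene views show the three batteries lying flat in the tray. I only worked out a position for flat0, about 24 mm on the board side of the tray's centre line. The other two look level with it in the picture. The upright battery, slide and knob are at the same pixels as at the start.

**Checks that disagreed or were missed:**
- **Board height:** Triangulating the board corners from the scene and side pictures put its top at about 32 mm, and its length came out at about 272 mm. Touching down gently with the fingertips gave 40 mm, and a later wrist picture gave 280 mm, both as stated, so I used those.
- **Networks:** In the last wrist picture they reported only one of the three batteries and missed the upright and the slide. I confirmed those by eye.
- **Bystanders off the board:** I did not measure the pedals, bottle and jar again. The arm stayed clear of them throughout.

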